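Lay up a three-colour acetate block for spectacle temples and clamp it

ROBOT

A 6-joint arm with a two-finger parallel gripper is mounted at the origin on a cart in front of the work surface, level with it; the furniture and walls round the work are solid. World frame = base frame: x ahead of the robot, y to its left, z up, the work surface at z = 0. Lengths are in m, angles in rad, forces in N, time in s.
With the tool pointing down it reaches from about 0.425 to 0.95 m from the base axis. Payload 3.5 kg.
Tool frame: the origin (TCP) lies midway between the tips of the shut fingers; the grasp point (between the pads) lies r.tcp_to_grasp behind it (r.tcp_to_grasp is the distance from the TCP to the grasp point, in m); z points along the fingers, y is the direction in which the jaws open and shut (so a half turn about z gives the same grasp; the last joint's range is limited). The gripper opens to 85 mm and grips with 20 to 120 N. Pads are 22 mm wide; open, the fingers measure 114 mm over their backs; the gripper's body (76 mm by 85 mm) begins 54 mm behind the grasp point. The pads swing forward as they close: fully open they stand 13 mm farther back than shut.
Start: joints at [1.112, 0.286, 1.577, -0, 1.279, -0.15], TCP at [0.205, 0.643, 0.211] pointing down, gripper open.
Joint ranges: [-2.77, 2.77], [-0.9, 2.22], [0.21, 2.48], [-1.53, 4.67], [0.24, 2.81], [-2.84, 2.84]. Speed limits (rad/s): [2.79, 2.79, 3.14, 3.14, 3.14, 3.14].

INTERFACE

Orientations are given as a 3x3 rotation matrix whose columns are the frame's x, y, z axes.
In Python, from plant import r, vision gives the robot as it stands. Calls block until the motion is done:
- r.goto(position, orientation): joint-space move of the TCP to a pose.
- r.move_l(position, speed=0.15, orientation=None, threshold=None): straight line of the TCP; orientation=None keeps the orientation; speed is the mean speed in m/s. With threshold (N) it stops when the force on the tool has changed by that much, and returns True; else False.
- r.set_joints(angles): joint-space move.
- r.set_gripper(opening): finger opening in m; the grip force is fixed at half the most; returns when the fingers have stopped.
- r.pause(seconds).
- r.inverse_kinematics(position, orientation): joint angles nearest the present ones, or None.
- r.get_state(): the state.
- vision.get_image(name): name is "scene" or "top" or "wrist"; returns (picture, depth): 400x640x3 uint8, red, green, blue; 400x640 float32, m along the optical axis (not along the pixel's ray), 0 where there is no reading.
- vision.get_calibration(name): a dict with "vfov" (degrees; the focal length in pixels is half the picture's height over the tangent of half this angle, whatever the lens; pixels are square), "cx", "cy" (the principal point, pixels), "k1" (the pictures are not rectified: a ray, as slopes to the right and down, at radius r is drawn at 1 + k1 r^2 times it, then the intrinsics apply), "R" (3x3) and "t" (3): a world point X has camera coordinates R X + t. Camera axes: x right, y down, z forward; pixel columns grow to the right and rows downward; lengths in m; the calibration is good to about 2 mm. A picture is of the moment at which its call begins: read the wrist's pose just before it. get_calibration takes no time and is no camera call; for the wrist camera it gives the pose at the moment of the call.
A pose or a line that the arm cannot do raises r.MotionError and nothing moves.
- r.job_done(): hands the job in, once; it reports no verdict.
Trained networks look in the newest picture that a camera, given by its name, has taken for a name from the list of things; names that differ only in an ending like _2 or _b are one class to them, and where a whole thing is asked for, a point or a joint stands for the part that bears it (a point fixed in the world has none). Each returns a list of dicts, best first, with "score" (0 to 1); they miss things now and then, are a little off and sometimes report something else, mostly with a low value. They report only what shows in the picture. A call takes as long as a camera call.
- vision.search_frame(camera, target): "at" ([column, row] as shares, 0 to 1, of the picture: columns of its width, rows of its height, amid what is visible of it).
- vision.spot_point(camera, target): "at" ([column, row] as shares, 0 to 1, of the picture: columns of its width, rows of its height: a listed point, or the origin of a listed thing).
The state is a dict: "time_s": time; "qpos": joint angles; "joint_vel": joint speeds; "joint_efforts": joint torques, N m; "tool_pos": TCP position; "tcp_rot": TCP orientation; "contact_force": force on the tool from outside, world axes, zero at the start; "torque": the same for the moment, N m; "finger_gap": finger opening in m.
Only numpy, scipy, OpenCV 4.12 (cv2) and the standard library are available. Lean on these libraries where they do the work, as an engineer would, in place of code of your own. Each camera call takes 0.05 s, during which the arm holds its last target. There are 200 camera calls.

TASK

Lay up the three-colour acetate block, from which striped spectacle temples will be sliced, on the aluminium laminating jig: lay the ivory acetate sheet on the blue one that already lies there, let go, then lay the amber sheet on top, each squarely with its edges flush with the sheet below all round. Then push the clamp's red handle fully down so that the rubber foot holds the pile, and leave the spectacles and the tape roll where they are.

Things in the scene. Friction and masses are not known exactly. Their poses are not given: they have to be found in the camera images.
- jig: Laminating jig fixed to the bench: pale aluminium bed 110 mm wide (own x), 295 mm long (own y, -103 to +192 mm), top at 14 mm; toggle clamp on its +y end. Origin: on the bench under the pile's centre, z up. Three 6 mm dowels stand 6 mm above the bed (lower than one sheet): at x = +29.5, y = -55 and +55 mm, and at x = 0, y = -84.5 mm.
- clamp_pivot (a point): Pivot of the clamp arm, fixed on the jig at its x = 0, y = +130, z = 48 mm; axes as the jig's. Clamp base: x from -32 to +32, y from +114 to +180 mm of the jig, up to z = 65 mm. The arm is 20 mm wide and 145 mm long; open it stands about upright on the pivot, up to z = 195 mm; shut it lies over the pile with its foot at the jig's origin.
- blue_sheet: Flat rigid acetate sheet, dark blue (50 x 160 x 8 mm, 93 g), a small white paper sticker in one corner of one face. Origin: centre of its underside; own x along the 50 mm width, y along the 160 mm length, z up. Bottom layer: it lies on the jig's bed already, its length along the jig's y.
- ivory_sheet: Flat rigid acetate sheet, ivory (50 x 160 x 8 mm, 93 g), a small white paper sticker in one corner of one face. Origin: centre of its underside; own x along the 50 mm width, y along the 160 mm length, z up. Lies loose on the bench at the start. The middle layer.
- amber_sheet: Flat rigid acetate sheet, amber orange (50 x 160 x 8 mm, 93 g), a small white paper sticker in one corner of one face. Origin: centre of its underside; own x along the 50 mm width, y along the 160 mm length, z up. Lies loose on the bench at the start. The top layer.
- clamp_handle (a joint): Angle of the clamp's red handle, rad: 0 = fully down, level, shut (it locks there by itself); about 0.73 = raised, open. It turns about the jig's x axis through x = 0, y = +160, z = 58 mm of the jig and points to the jig's +y when down. As it goes down, a linkage swings the arm onto the pile. A few newtons suffice.
- handle_grip (a point): On the upper face of the red grip, 105 mm out from the handle's pivot and 8.5 mm off its centre line; moves with the handle. Own y points out along the handle, z is normal to the face. The grip runs from 43 to 128 mm from the pivot, 19 mm wide, 17 mm thick.
- clamp_foot: Black rubber foot of the clamp, 25 mm across, sprung on the end of the arm. Origin: centre of its pressing face; it faces down when the clamp is shut.
- spectacles: Bystander: a pair of brown spectacles lying behind the jig (43 x 140 x 12 mm); leave it where it is. Origin: its underside, about the middle.
- tape_roll: Bystander: a roll of masking tape lying flat to the right (106 mm across, 25 mm high); leave it where it is. Origin: its underside, about the middle.

How it is judged:
On the way, in this order (a step that is already met when the one before it is completed fails the run):
1. the ivory sheet lies square on the blue sheet, released, with the clamp still open (x of ivory_sheet in the frame of blue_sheet between -0.004 and 0.004 m and y of ivory_sheet in the frame of blue_sheet between -0.004 and 0.004 m and z of ivory_sheet in the frame of blue_sheet between 0.0055 and 0.0105 m and angle between the y axis of ivory_sheet and the y axis of blue_sheet, either way round below 0.05 rad and angle between ivory_sheet's own z axis and vertical below 0.06 rad and contact force between the fingers and ivory_sheet below 0.2 N and linear speed of ivory_sheet below 0.02 m/s and value of joint clamp_handle above 0.3 rad), for 0.2 s.
2. the amber sheet lies square on the ivory sheet, released, with the clamp still open (x of ivory_sheet in the frame of blue_sheet between -0.004 and 0.004 m and y of ivory_sheet in the frame of blue_sheet between -0.004 and 0.004 m and z of ivory_sheet in the frame of blue_sheet between 0.0055 and 0.0105 m and angle between the y axis of ivory_sheet and the y axis of blue_sheet, either way round below 0.05 rad and angle between each of ivory_sheet, amber_sheet's own z axis and vertical below 0.06 rad and x of amber_sheet in the frame of ivory_sheet between -0.004 and 0.004 m and y of amber_sheet in the frame of ivory_sheet between -0.004 and 0.004 m and z of amber_sheet in the frame of ivory_sheet between 0.0055 and 0.0105 m and angle between the y axis of amber_sheet and the y axis of ivory_sheet, either way round below 0.05 rad and contact force between the fingers and amber_sheet below 0.2 N and linear speed of amber_sheet below 0.02 m/s and value of joint clamp_handle above 0.3 rad), for 0.2 s.
At the end, for the whole second after the job is handed in: Blue, ivory, amber lie in this order on the jig, each within 4 mm along both axes and 0.05 rad of the sheet below; the blue one within 7 mm and 0.06 rad of its place on the jig; the handle is below 0.06 rad and the foot presses on the amber sheet (over 1.5 N); all released and at rest (x of blue_sheet in the frame of jig between -0.007 and 0.007 m and y of blue_sheet in the frame of jig between -0.007 and 0.007 m and angle between the y axis of blue_sheet and the y axis of jig, either way round below 0.06 rad and x of ivory_sheet in the frame of blue_sheet between -0.004 and 0.004 m and y of ivory_sheet in the frame of blue_sheet between -0.004 and 0.004 m and z of ivory_sheet in the frame of blue_sheet between 0.0055 and 0.0105 m and angle between the y axis of ivory_sheet and the y axis of blue_sheet, either way round below 0.05 rad and angle between each of ivory_sheet, amber_sheet's own z axis and vertical below 0.06 rad and x of amber_sheet in the frame of ivory_sheet between -0.004 and 0.004 m and y of amber_sheet in the frame of ivory_sheet between -0.004 and 0.004 m and z of amber_sheet in the frame of ivory_sheet between 0.0055 and 0.0105 m and angle between the y axis of amber_sheet and the y axis of ivory_sheet, either way round below 0.05 rad and contact force between the fingers and ivory_sheet below 0.2 N and linear speed of each of ivory_sheet, amber_sheet below 0.02 m/s and contact force between the fingers and amber_sheet below 0.2 N and value of joint clamp_handle below 0.06 rad and contact force between clamp_foot and amber_sheet above 1.5 N); the robot touches nothing.
It fails at once if the spectacles moved more than 20 mm (distance of spectacles from where it was at the start of the episode above 0.02 m).
It fails at once if the tape roll moved more than 20 mm (distance of tape_roll from where it was at the start of the episode above 0.02 m).
It also fails if it takes over 72 s, if anything falls off the work surface, if the arm or the gripper's body presses on something with over 40 N, if the wrist force passes 120 N, or if a joint passes its speed limit or range.

## Working session

There is one attempt and no reset: what is moved stays moved. The work goes in short steps, each a Python script; the robot and the scene stay as the last script left them, time stands still between calls to the robot, and variables do not carry over. Pictures are saved under pics/ and viewed, about 8 in all and at most 12, crops included, and the job is handed in when it is done.

```bash
ls; mkdir -p pics; cat > h.py <<'E'
import numpy as np, cv2
from plant import r, vision
def shot(cam,name=None):
    cal=vision.get_calibration(cam); im,d=vision.get_image(cam)
    if name: cv2.imwrite(f'pics/{name}.png',im[:,:,::-1])
    return im,d,cal
def K(cal):
    f=200/np.tan(np.radians(cal['vfov'])/2); return f,cal['cx'],cal['cy']
def rays(cal,uv):
    f,cx,cy=K(cal); p=(np.asarray(uv,float).reshape(-1,2)-[cx,cy])/f
    q=p.copy()
    for _ in range(30): q=p/(1+cal['k1']*(q**2).sum(1,keepdims=True))
    return np.c_[q,np.ones(len(q))]
def onz(cal,uv,z):
    "pixel -> world at plane z"
    R=np.array(cal['R']);t=np.array(cal['t']); d=rays(cal,uv)@R; c=-R.T@t
    return c+d*((z-c[2])/d[:,2])[:,None]
def world(cal,uv,depth):
    R=np.array(cal['R']);t=np.array(cal['t'])
    return (rays(cal,uv)*np.asarray(depth).reshape(-1,1)-t)@R
def proj(cal,X):
    f,cx,cy=K(cal); c=np.asarray(X).reshape(-1,3)@np.array(cal['R']).T+np.array(cal['t'])
    q=c[:,:2]/c[:,2:]; q=q*(1+cal['k1']*(q**2).sum(1,keepdims=True))
    return q*f+[cx,cy]
E
python3 - <<'E'
from h import *
print(r.get_state()['time_s'],r.tcp_to_grasp)
for c in('top','scene'):
    im,d,cal=shot(c,c+'0'); R=np.array(cal['R']);print(c,cal['vfov'],cal['k1'],-R.T@np.array(cal['t']))
    for n in('blue_sheet','ivory_sheet','amber_sheet','clamp_pivot','handle_grip','clamp_foot','spectacles','tape_roll','jig'):
        for o in vision.spot_point(c,n)[:2]:
            uv=np.array(o['at'])*[640,400]; v,u=uv[::-1].astype(int)
            print(n,round(o['score'],2),uv.round(),world(cal,uv,d[min(v,399),min(u,639)]).round(3))
E
```

```text
pics
0.0 0.0187
top 53.115779882256696 -0.09349859072312795 [ 0.31295953 -0.0940417   1.16109408]
blue_sheet 0.86 [284. 225.] [[0.46  0.006 0.024]]
ivory_sheet 0.94 [383. 175.] [[ 0.616 -0.281  0.011]]
amber_sheet 0.62 [387. 246.] [[ 0.405 -0.293  0.006]]
clamp_pivot 0.76 [236. 221.] [[0.461 0.14  0.054]]
handle_grip 0.6 [196. 220.] [[0.452 0.23  0.127]]
handle_grip 0.33 [380. 176.] [[ 0.614 -0.273  0.008]]
clamp_foot 0.47 [227. 215.] [[0.459 0.135 0.186]]
spectacles 0.65 [289. 158.] [[ 0.664  0.003 -0.   ]]
tape_roll 0.75 [452. 226.] [[ 0.469 -0.487 -0.002]]
jig 0.92 [285. 225.] [[0.46  0.003 0.023]]
scene 53.75171493390139 -0.09551361078299381 [-0.23794766 -0.76271197  1.06304799]
blue_sheet 0.95 [293. 209.] [[0.469 0.011 0.018]]
ivory_sheet 0.81 [378. 230.] [[ 0.611 -0.281  0.002]]
amber_sheet 0.78 [343. 265.] [[ 0.405 -0.288  0.005]]
clamp_pivot 0.61 [268. 191.] [[0.473 0.153 0.021]]
handle_grip 0.68 [249. 158.] [[0.573 0.395 0.   ]]
clamp_foot 0.41 [263. 165.] [[0.448 0.132 0.177]]
spectacles 0.6 [328. 189.] [[ 0.658  0.002 -0.001]]
tape_roll 0.73 [405. 288.] [[ 0.476 -0.49  -0.006]]
jig 0.74 [296. 210.] [[ 0.468 -0.004  0.023]]
```

```bash
python3 - <<'E'
import cv2
im=cv2.imread('pics/top0.png')[120:290,150:520]; cv2.imwrite('pics/v1.png',cv2.resize(im,None,fx=2.1,fy=2.1,interpolation=cv2.INTER_CUBIC))
E
```

```text
(no output)
```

View pics/v1.png

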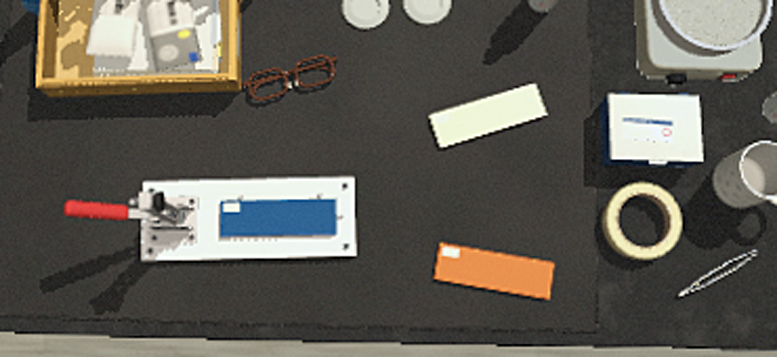

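View pics/scene0.png

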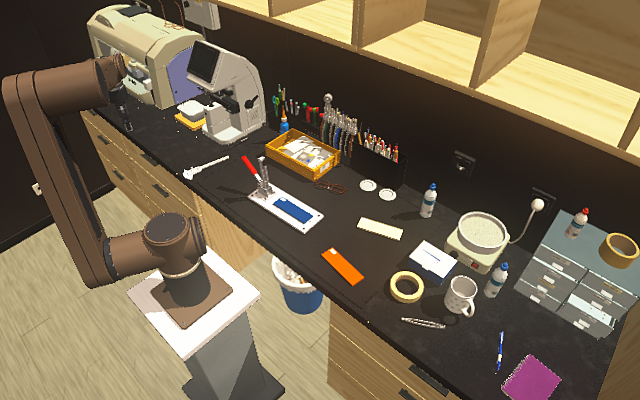

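```bash
cat >> h.py <<'E'
def mask(im,c):
    h=cv2.cvtColor(im,cv2.COLOR_RGB2HSV); H,S,V=[h[...,i].astype(int) for i in range(3)]
    if c=='blue': return (H>95)&(H<125)&(S>110)
    if c=='amber': return (H<20)&(S>140)&(V>90)
    return (H>20)&(H<50)&(S>12)&(S<90)&(V>140)
def sheet(im,cal,c,z,near,show=None):
    "centre xy, angle of length axis from +y (rad, about z), sizes"
    m=mask(im,c).astype(np.uint8)
    cs,_=cv2.findContours(m,cv2.RETR_EXTERNAL,cv2.CHAIN_APPROX_NONE)
    best=None
    for k in cs:
        if cv2.contourArea(k)<300: continue
        w=onz(cal,k.reshape(-1,2),z)[:,:2]
        (cx,cy),(a,b),ang=cv2.minAreaRect((w*1000).astype(np.float32))
        dist=np.hypot(cx/1000-near[0],cy/1000-near[1])
        if best is None or dist<best[0]:
            box=cv2.boxPoints(((cx,cy),(a,b),ang)); e0=box[1]-box[0];e1=box[2]-box[1]
            e=e0 if np.hypot(*e0)>np.hypot(*e1) else e1
            e=e if e[1]>0 else -e
            best=(dist,np.array([cx,cy])/1000,np.arctan2(-e[0],e[1]),sorted((a,b)))
    return best[1:] if best else None
def rot(th):
    "tool down, jaws (tool y) along the sheet width; th= sheet yaw. tool y = +-width"
    c,s=np.cos(th),np.sin(th); y=np.array([c,s,0])*SGN; z=np.array([0,0,-1.]); return np.c_[np.cross(y,z),y,z]
SGN=1
E
python3 - <<'E'
import h; from h import *
s=r.get_state(); print(np.round(s['tcp_rot'],2))
im,d,cal=shot('top')
p={}
for c,z,n in(('blue',.022,(.46,.0)),('ivory',.008,(.61,-.28)),('amber',.008,(.405,-.29))):
    p[c]=sheet(im,cal,c,z,n); print(c,p[c])
for sg in(1,-1):
    h.SGN=sg
    for c in p: print(sg,c,r.inverse_kinematics([*p[c][0],.25],rot(p[c][2])))
E
```

```text
[[-0.95  0.3  -0.  ]
 [ 0.3   0.95 -0.  ]
 [-0.   -0.   -1.  ]]
blue (array([0.46377911, 0.01248061]), np.float32(0.04312744), [48.372955322265625, 155.7686309814453])
ivory (array([ 0.6187218 , -0.27853934]), np.float32(0.32499832), [50.76559066772461, 162.10247802734375])
amber (array([ 0.39849716, -0.28508807]), np.float32(-0.1564709), [52.86592483520508, 162.07569885253906])Traceback (most recent call last):
  File "<stdin>", line 9, in <module>
  File "h.py", line 48, in rot
    c,s=np.cos(th),np.sin(th); y=np.array([c,s,0])*SGN; z=np.array([0,0,-1.]); return np.c_[np.cross(y,z),y,z]
                                 ~~~~~~~~^^^^^^^^^
ValueError: setting an array element with a sequence. The requested array has an inhomogeneous shape after 1 dimensions. The detected shape was (3,) + inhomogeneous part.
```

```bash
python3 - <<'E'
import h; from h import *
p={'blue':((.464,.0125),.043),'ivory':((.6187,-.2785),.325),'amber':((.3985,-.285),-.156)}
for sg in(1,-1):
    h.SGN=sg
    for c in p: print(sg,c,np.round(r.inverse_kinematics([*p[c][0],.25],rot(p[c][1])),2))
h.SGN=1
def q(c): return r.inverse_kinematics([*p[c][0],.25],rot(p[c][1]))
sg=1 if max(abs(q(c)[5]) for c in p)<2.2 else -1
h.SGN=sg; print('use',sg)
pics=[]
for c,z in(('blue',.022),('ivory',.008),('amber',.008)):
    r.goto([*p[c][0],.28],rot(p[c][1])); 
    im,d,cal=shot('wrist','w_'+c); pics.append(im[:,:,::-1])
    print(c,sheet(im,cal,c,z,p[c][0]),'h',world(cal,[proj(cal,[*p[c][0],z])[0]],[d[tuple(proj(cal,[*p[c][0],z])[0][::-1].astype(int))]]), r.get_state()['time_s'])
cv2.imwrite('pics/v2.png',cv2.resize(np.vstack(pics),(480,900))[:,:])
cv2.imwrite('pics/v2.png',cv2.resize(np.hstack(pics[:2]),(800,250)))
E
```

```text
1 blue [-0.19 -0.23  2.03 -0.    1.34 -0.24]
1 ivory [-0.57  0.27  1.53 -0.    1.35 -0.9 ]
1 amber [-0.83 -0.16  1.98 -0.    1.33 -0.67]Traceback (most recent call last):
  File "<stdin>", line 5, in <module>
    return _wrapfunc(a, 'round', decimals=decimals, out=out)
    return _wrapit(obj, method, *args, **kwds)
    result = getattr(arr, method)(*args, **kwds)
TypeError: unsupported operand type(s) for *: 'NoneType' and 'float'
```

```bash
python3 - <<'E'
import h; from h import *
p={'blue':((.464,.0125),.043),'ivory':((.6187,-.2785),.325),'amber':((.3985,-.285),-.156)}
r.move_l([.205,.643,.30],speed=.2)
pics=[]
for c,z in(('blue',.022),('amber',.008),('ivory',.008)):
    r.goto([*p[c][0],.28],rot(p[c][1])); 
    im,d,cal=shot('wrist','w_'+c); pics.append(im[:,:,::-1])
    uv=proj(cal,[*p[c][0],z])
    print(c,sheet(im,cal,c,z,p[c][0]),'h',world(cal,uv,[d[tuple(uv[0][::-1].astype(int))]]), r.get_state()['time_s'])
cv2.imwrite('pics/v2.png',cv2.resize(np.vstack([np.hstack(pics[:2]),np.hstack([pics[2],pics[2]*0])]),(800,500)))
E
```

```text
blue (array([0.46423264, 0.0132769 ]), np.float32(0.04317371), [48.16706848144531, 157.21392822265625]) h [[0.46399739 0.01256319 0.02234109]] 4.125
amber (array([ 0.39853278, -0.28479123]), np.float32(-0.15439242), [51.13703155517578, 159.0738525390625]) h [[ 0.39854128 -0.2847435   0.00944287]] 5.3417
ivory (array([ 0.61933344, -0.27830057]), np.float32(0.32666993), [51.0825309753418, 159.0850830078125]) h [[ 0.6187256  -0.27857563  0.00755529]] 6.275
```

View pics/v2.png

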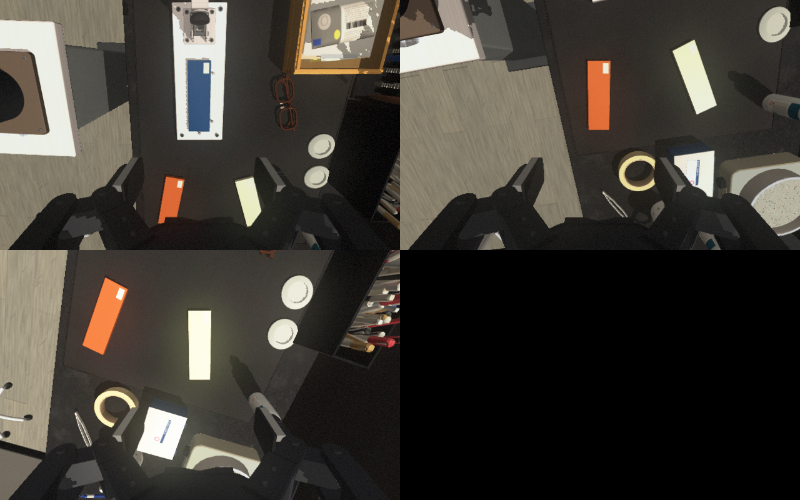

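```bash
python3 - <<'E'
import h; from h import *
s=r.get_state();cal=vision.get_calibration('wrist');R=np.array(cal['R']);c=-R.T@np.array(cal['t'])
T=np.array(s['tcp_rot']);print('cam in tool',T.T@(c-np.array(s['tool_pos'])),'axis',T.T@R[2], s['contact_force'])
r.set_gripper(.062); xy=np.array([.6192,-.2783])
r.goto([*xy,.06],rot(.3265))
print(r.move_l([*xy,-.02],speed=.04,threshold=4),r.get_state()['tool_pos'],r.get_state()['contact_force'],r.get_state()['finger_gap'])
E
```

```text
cam in tool [ 7.77680743e-02  1.05474851e-05 -1.64246572e-01] axis [-3.05043279e-01 -5.46686602e-04  9.52338332e-01] [ 0.4219152  -0.46644434  0.6595596 ]
False [ 0.61935589 -0.27838775 -0.01974563] [ 0.05115449 -0.10177268 -0.20432889] 0.062160857544394606
```

```bash
python3 - <<'E'
from h import *
im,d,cal=shot('wrist','g1')
R=np.array(cal['R'])
v,u=np.mgrid[200:400:4,0:640:4]; dd=d[200:400:4,0:640:4]
w=world(cal,np.c_[u.ravel(),v.ravel()],dd.ravel()); s=r.get_state();T=np.array(s['tcp_rot'])
t=(w-np.array(s['tool_pos']))@T; ok=(dd.ravel()>.02)&(abs(t[:,0])<.03)&(abs(t[:,1])<.06)&(abs(t[:,1])>.028)
for side in(1,-1):
    q=w[ok&(np.sign(t[:,1])==side)]; tt=t[ok&(np.sign(t[:,1])==side)]
    i=np.argsort(q[:,2])[::max(1,len(q)//12)]; print(np.c_[tt[i],q[i,2]].round(3))
E
```

```text
[[ 0.029  0.049 -0.019 -0.001]
 [-0.017  0.031 -0.02   0.001]
 [ 0.008  0.042 -0.021  0.001]
 [ 0.017  0.045 -0.022  0.002]
 [ 0.007  0.044 -0.054  0.034]
 [ 0.011  0.042 -0.073  0.053]
 [ 0.007  0.045 -0.08   0.06 ]
 [-0.008  0.052 -0.082  0.062]
 [ 0.003  0.054 -0.084  0.065]
 [ 0.016  0.029 -0.091  0.071]
 [ 0.009  0.053 -0.097  0.078]
 [ 0.007  0.054 -0.103  0.083]
 [ 0.012  0.055 -0.111  0.091]]
[[ 0.027 -0.031 -0.019 -0.001]
 [ 0.014 -0.038 -0.021  0.001]
 [ 0.019 -0.052 -0.021  0.001]
 [ 0.028 -0.041 -0.022  0.002]
 [ 0.004 -0.031 -0.055  0.035]
 [ 0.012 -0.044 -0.073  0.054]
 [-0.003 -0.044 -0.08   0.06 ]
 [-0.004 -0.05  -0.082  0.063]
 [-0.002 -0.055 -0.085  0.065]
 [ 0.012 -0.055 -0.091  0.072]
 [ 0.009 -0.053 -0.098  0.079]
 [ 0.001 -0.053 -0.103  0.084]
 [ 0.012 -0.054 -0.112  0.092]]
```

View pics/g1.png

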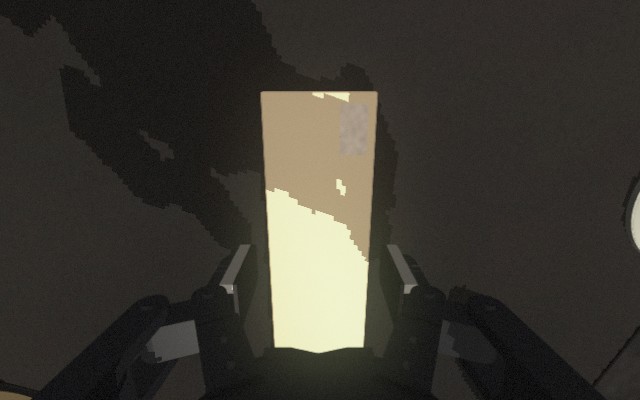

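```bash
python3 - <<'E'
from h import *
im,d,cal=shot('wrist'); s=r.get_state();T=np.array(s['tcp_rot'])
for v in range(240,300,6):
    u=np.arange(384,416,8); w=world(cal,np.c_[u,u*0+v],d[v,u]); t=(w-np.array(s['tool_pos']))@T
    print(v,[(tuple(a.round(3)),round(float(b),3)) for a,b in zip(t,w[:,2])])
E
```

```text
240 [((np.float64(0.008), np.float64(0.034), np.float64(-0.022)), 0.002), ((np.float64(0.008), np.float64(0.038), np.float64(-0.021)), 0.002), ((np.float64(0.008), np.float64(0.042), np.float64(-0.021)), 0.001), ((np.float64(0.007), np.float64(0.047), np.float64(-0.02)), 0.0)]
246 [((np.float64(0.011), np.float64(0.031), np.float64(-0.034)), 0.014), ((np.float64(0.011), np.float64(0.035), np.float64(-0.033)), 0.014), ((np.float64(0.004), np.float64(0.043), np.float64(-0.021)), 0.001), ((np.float64(0.004), np.float64(0.047), np.float64(-0.021)), 0.001)]
252 [((np.float64(0.009), np.float64(0.031), np.float64(-0.037)), 0.017), ((np.float64(0.01), np.float64(0.034), np.float64(-0.039)), 0.019), ((np.float64(0.001), np.float64(0.043), np.float64(-0.021)), 0.001), ((np.float64(0.001), np.float64(0.047), np.float64(-0.021)), 0.001)]
258 [((np.float64(0.007), np.float64(0.031), np.float64(-0.037)), 0.018), ((np.float64(0.011), np.float64(0.033), np.float64(-0.045)), 0.025), ((np.float64(0.011), np.float64(0.036), np.float64(-0.045)), 0.025), ((np.float64(0.007), np.float64(0.042), np.float6
[... 1000 characters left out ...]
((np.float64(0.011), np.float64(0.031), np.float64(-0.063)), 0.044), ((np.float64(0.011), np.float64(0.034), np.float64(-0.063)), 0.044)]
288 [((np.float64(-0.007), np.float64(0.031), np.float64(-0.042)), 0.022), ((np.float64(0.003), np.float64(0.031), np.float64(-0.056)), 0.036), ((np.float64(0.009), np.float64(0.031), np.float64(-0.064)), 0.044), ((np.float64(0.009), np.float64(0.034), np.float64(-0.064)), 0.044)]
294 [((np.float64(-0.009), np.float64(0.031), np.float64(-0.043)), 0.023), ((np.float64(-0.0), np.float64(0.031), np.float64(-0.056)), 0.036), ((np.float64(0.007), np.float64(0.031), np.float64(-0.065)), 0.046), ((np.float64(0.006), np.float64(0.034), np.float64(-0.065)), 0.045)]
```

```bash
python3 - <<'E'
from h import *
xy=r.get_state()['tool_pos'][:2]
print(r.move_l([*xy,-.04],speed=.02,threshold=3),r.get_state()['tool_pos'],r.get_state()['contact_force'])
E
```

```text
True [ 0.61939777 -0.27841381 -0.0261701 ] [-0.65122193  0.6402126   3.15756492]
```

```bash
python3 - <<'E'
from h import *
xy=r.get_state()['tool_pos'][:2]
r.move_l([*xy,-.005],speed=.1); r.set_gripper(.056)
print(r.move_l([*xy,-.04],speed=.02,threshold=3),r.get_state()['tool_pos'],r.get_state()['contact_force'],r.get_state()['time_s'])
im,d,cal=shot('wrist','g2')
E
```

```text
True [ 0.61936812 -0.27838041 -0.02477196] [-0.39735777  0.75343691  4.6170241 ] 11.9083
```

View pics/g2.png

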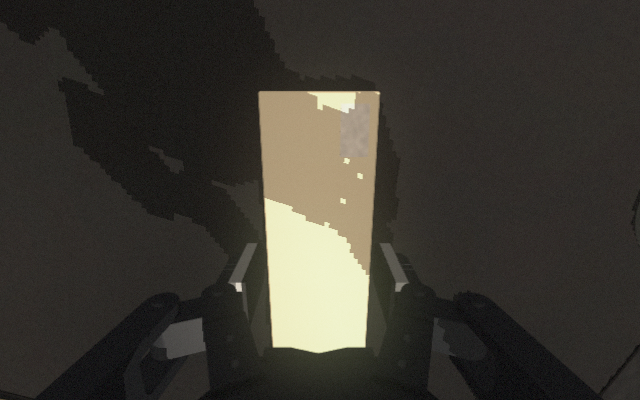

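```bash
python3 - <<'E'
from h import *
s=r.get_state();T=np.array(s['tcp_rot']);p=np.array(s['tool_pos'])
p[2]=-.021; r.move_l(p,speed=.05); p=p-.025*T[:,0]; p[2]=-.022; r.move_l(p,speed=.08)
r.set_gripper(.0); s=r.get_state(); print(s['finger_gap'],s['tool_pos'],s['contact_force'])
p[2]=.02; r.move_l(p,speed=.08); s=r.get_state(); print(s['finger_gap'],s['contact_force'])
p[2]=.13; r.move_l(p,speed=.2)
# approach over the blue sheet from -y
r.goto([.464,-.013,.13],rot(.043))
s=r.get_state(); print(s['tool_pos'],s['finger_gap'],s['contact_force'],s['time_s'])
r.pause(.2)
im,d,cal=shot('wrist','h1')
print(sheet(im,cal,'blue',.022,(.464,.0133)))
E
```

```text
0.048160903174452444 [ 0.62754141 -0.30208119 -0.0217253 ] [ 0.61998938 -1.16699777  0.21323608]
0.047472980228193025 [ 0.32795315  0.85303698 -0.05782464]
[ 0.46484965 -0.0136572   0.130289  ] 0.0478301796285884 [ 7.34174345e-01  2.10958592e-02 -2.73770723e-04] 15.5333
None
```

View pics/h1.png

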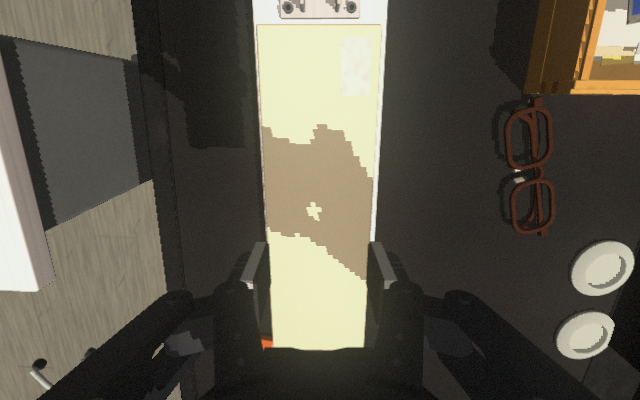

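```bash
python3 - <<'E'
from h import *
s=r.get_state(); T=np.array(s['tcp_rot']); P=np.array(s['tool_pos']); cal=vision.get_calibration('wrist')
w=onz(cal,[[257.5,25],[381.5,25],[265,200],[374,200]],.160); t=(w-P)@T
print('held corners tool frame',t.round(4)); 
im=cv2.imread('pics/w_blue.png')
# local gradient profile of blue: ratio B/R across width at mid-length, rows/cols
import h
img=im[:,:,::-1].astype(int)
for thr in (10,30,50,80,110):
    m=((img[...,2]-img[...,0])>thr).astype(np.uint8)
    m=cv2.morphologyEx(m,cv2.MORPH_CLOSE,np.ones((5,5)))
    cs,_=cv2.findContours(m,cv2.RETR_EXTERNAL,cv2.CHAIN_APPROX_NONE)
    k=[c for c in cs if 1000<cv2.contourArea(c)<20000 and 280<c[:,0,0].mean()<360]
    print(thr,[(cv2.boundingRect(c),cv2.minAreaRect(c)) for c in k])
print(img[150,293:345:1,:].tolist()[:8],img[150,325:345].tolist())
E
```

```text
held corners tool frame [[ 0.1052 -0.0238 -0.0299]
 [ 0.1052  0.0249 -0.0299]
 [ 0.0325 -0.0246 -0.0299]
 [ 0.0326  0.026  -0.0299]]
10 [((300, 96, 38, 115), ((318.5, 153.0), (114.0, 37.0), 90.0))]
30 [((300, 97, 37, 114), ((317.9999694824219, 153.5), (112.99998474121094, 35.99999237060547), 90.0))]
50 [((301, 97, 36, 113), ((318.5, 153.0), (112.0, 35.0), 90.0))]
80 []
110 []
[[234, 237, 231], [234, 238, 231], [236, 239, 231], [234, 238, 229], [234, 237, 228], [217, 218, 205], [171, 159, 149], [139, 135, 134]] [[60, 90, 124], [61, 88, 125], [59, 90, 124], [55, 82, 120], [55, 86, 122], [60, 87, 124], [58, 87, 122], [61, 88, 126], [64, 92, 127], [56, 86, 122], [57, 88, 123], [137, 148, 157], [215, 220, 211], [233, 236, 229], [233, 236, 228], [235, 238, 230], [234, 237, 230], [234, 238, 230], [234, 237, 227], [235, 238, 229]]
```

```bash
cat >> h.py <<'E'
def place(c,th,off,z0,zs):
    "lower so that the held sheet's centre (tool frame offset off) comes onto c, yaw th"
    Rt=rot(th); tgt=np.array(c)-(Rt[:,:2]@np.array(off))[:2]; cmd=tgt.copy()
    r.move_l([*cmd,z0],speed=.1,orientation=Rt)
    for _ in range(2):
        r.pause(.15); cmd=cmd+tgt-np.array(r.get_state()['tool_pos'])[:2]; r.move_l([*cmd,z0],speed=.05,orientation=Rt)
    r.pause(.15); s=r.get_state(); print('err before',np.array(s['tool_pos'])[:2]-tgt, np.round(np.array(s['tcp_rot'])-Rt,4).max())
    print('touch',r.move_l([*cmd,zs],speed=.015,threshold=2.5)); s=r.get_state(); print(s['tool_pos'],np.array(s['tool_pos'])[:2]-tgt,s['contact_force'])
    r.set_gripper(.062); r.pause(.2); r.move_l([*cmd,z0+.03],speed=.05)
E
python3 - <<'E'
from h import *
place((.46423,.01328),.0432,(.0252,.0004),.010,-.003)
s=r.get_state(); p=s['tool_pos']; print(s['time_s'],s['finger_gap'])
r.move_l([p[0],p[1],.2],speed=.2)
r.goto([.464,-.03,.26],rot(.0432)); r.pause(.2)
im,d,cal=shot('wrist','i1'); T=rot(.0432)
print(sheet(im,cal,'ivory',.030,(.464,.0133)), r.get_state()['time_s'])
cv2.imwrite('pics/i1c.png',cv2.resize(im[20:260,210:430,::-1],None,fx=2.4,fy=2.4,interpolation=cv2.INTER_CUBIC))
E
```

```text
err before [7.60591684e-06 1.23188176e-05] -0.0
touch True
[ 4.64840326e-01 -1.18864796e-02  1.91501220e-04] [-7.83483006e-05  2.72840498e-05] [0.77320788 0.73051868 4.54366043]
20.1833 0.06201920187480185
(array([0.466828  , 0.01459502]), np.float32(0.027459944), [56.78207778930664, 167.26348876953125]) 21.7417
```

View pics/i1c.png

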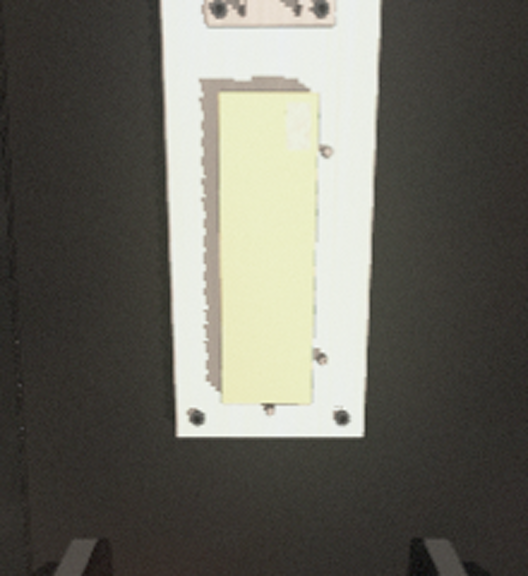

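```bash
python3 - <<'E'
from h import *
cal=vision.get_calibration('wrist')
im=cv2.imread('pics/i1.png')[:,:,::-1]
px=np.array([[218,91],[319,92],[222,403],[312,404]])/2.4+[210,20]
w=onz(cal,px,.030)[:,:2]; print(w.round(4),w.mean(0))
for thr in(25,35,45):
    m=((im[...,0].astype(int)-im[...,2])>thr); hsv=cv2.cvtColor(np.ascontiguousarray(im),cv2.COLOR_RGB2HSV); m&=(hsv[...,2]>120); m[:45]=0; m[200:]=0;m[:,:290]=0;m[:,350:]=0
    k=np.argwhere(m)[:,::-1]; ww=onz(cal,k,.03)[:,:2]; c,sz,a=cv2.minAreaRect((ww*1000).astype(np.float32)); print(thr,c,sz,a)
im,d,cal=shot('scene','s1'); im2,_,cal2=shot('top','t1')
a=cv2.resize(im[180:240,255:345,::-1],None,fx=6,fy=6,interpolation=cv2.INTER_CUBIC)
b=cv2.resize(im2[195:255,240:330,::-1],None,fx=6,fy=6,interpolation=cv2.INTER_CUBIC)
cv2.imwrite('pics/v6.png',cv2.resize(np.vstack([a,b]),None,fx=.8,fy=.8)); print(sheet(im2,cal2,'ivory',.03,(.464,.013)))
E
```

```text
[[ 0.4363  0.0925]
 [ 0.486   0.0942]
 [ 0.4429 -0.0674]
 [ 0.4931 -0.0657]] [0.46458147 0.01341409]
25 (463.01507568359375, 13.458503723144531) (64.61654663085938, 171.0880584716797) 2.7278285026550293
35 (463.3031005859375, 14.187171936035156) (49.821414947509766, 158.642333984375) 2.4723002910614014
45 (440.51934814453125, 13.311508178710938) (4.573005199432373, 156.13327026367188) 4.586596965789795
(array([ 0.76816919, -0.10064748]), np.float32(-1.5472462), [63.21589279174805, 64.02362060546875])
```

View pics/v6.png

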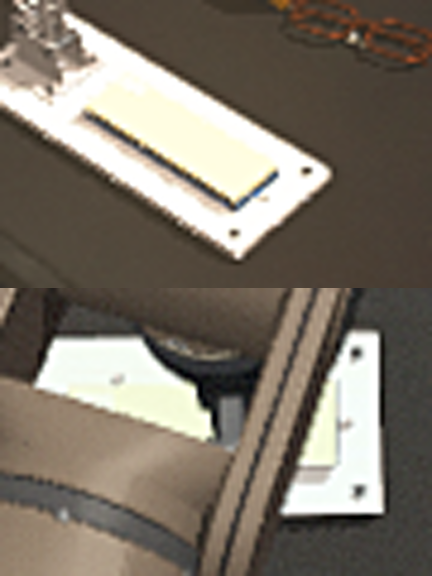

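```bash
python3 - <<'E'
from h import *
r.goto([.405,-.30,.26],rot(-.1544)); r.pause(.15)
im,d,cal=shot('wrist','a0'); a=sheet(im,cal,'amber',.008,(.3985,-.285)); print(a)
c=(a[0]+[.39853,-.28479])/2; th=-.1544; Rt=rot(th); r.set_gripper(.058)
tgt=c-.025*Rt[:2,0]; cmd=tgt.copy(); r.move_l([*cmd,.03],speed=.2,orientation=Rt)
for _ in range(2):
    r.pause(.1); cmd=cmd+tgt-np.array(r.get_state()['tool_pos'])[:2]; r.move_l([*cmd,.02],speed=.05,orientation=Rt)
print(r.move_l([*cmd,-.022],speed=.05,threshold=4),r.get_state()['tool_pos'],r.get_state()['contact_force'])
r.set_gripper(0.); print(r.get_state()['finger_gap'])
r.move_l([*cmd,.13],speed=.15); r.goto([.464,-.013,.13],rot(.0427)); r.pause(.2)
s=r.get_state(); im,d,cal=shot('wrist','a1'); print(s['finger_gap'],s['time_s'])
m=mask(im,'amber').astype(np.uint8); m[240:]=0
k=np.argwhere(m)[:,::-1]; T=np.array(s['tcp_rot']);t=(onz(cal,k,.160)-np.array(s['tool_pos']))@T
print('far end',np.percentile(t[:,0],[99,99.9,100]),[ (lo,np.percentile(t[(t[:,0]>lo)&(t[:,0]<lo+.01),1],[0.5,99.5])) for lo in(.035,.05,.07,.09)])
E
```

```text
(array([ 0.39845871, -0.28490295]), np.float32(-0.15510386), [51.48814010620117, 159.3666229248047])
False [ 0.39492503 -0.30985015 -0.02174356] [0.35696392 0.07412316 0.23446283]
0.04774671098368099
0.04788347199878515 29.2083
far end [0.11008224 0.1143363  0.11472793] [(0.035, array([-0.02439536,  0.10851617])), (0.05, array([-0.02442764,  0.10298508])), (0.07, array([-0.02442544,  0.09852932])), (0.09, array([-0.02449257,  0.13044579]))]
```

```bash
python3 - <<'E'
from h import *
s=r.get_state(); im,d,cal=shot('wrist')
m=mask(im,'amber').astype(np.uint8); m[240:]=0
k=np.argwhere(m)[:,::-1]; T=np.array(s['tcp_rot']);t=(onz(cal,k,.160)-np.array(s['tool_pos']))@T; t=t[abs(t[:,1])<.03]
print('far',t[:,0].max(),[ np.percentile(t[(t[:,0]>lo)&(t[:,0]<lo+.01),1],[0.5,99.5]) for lo in(.035,.05,.07,.09)])
far=t[:,0].max()
if .103<far<.108:
    off=(.5*(.0252+far+.0002-.08),.0004)
    place((.4645,.0134),.0430,off,.018,.005)
    p=r.get_state()['tool_pos']; r.move_l([p[0],p[1],.2],speed=.2); r.goto([.464,-.03,.26],rot(.0432)); r.pause(.2)
    im,d,cal=shot('wrist','b1'); print(sheet(im,cal,'amber',.038,(.464,.0133)),r.get_state()['time_s'])
    for _ in(0,):
        for n in('handle_grip','clamp_pivot','clamp_foot','jig'): print(n,[ (o['score'],(np.array(o['at'])*[640,400]).round()) for o in vision.spot_point('wrist',n)[:1]])
    sc,_,_=shot('scene','s2')
    a=cv2.resize(im[20:260,210:430,::-1],None,fx=2,fy=2,interpolation=cv2.INTER_CUBIC); b=cv2.resize(sc[140:240,225:345,::-1],(576,480),interpolation=cv2.INTER_CUBIC)[:,:360]
    cv2.imwrite('pics/v7.png',np.hstack([a,b]))
E
```

```text
far 0.10482646185132777 [array([-0.02440888,  0.02417996]), array([-0.02442091,  0.02410631]), array([-0.02442462,  0.02418429]), array([-0.02454733,  0.02414653])]
err before [1.16266211e-05 1.34623104e-05] -0.0
touch True
[ 0.46516569 -0.01171242  0.00896263] [-1.42140053e-05 -5.20994801e-06] [-0.35053578 -0.24917147  4.35001343]
(array([0.46355966, 0.01367535]), np.float32(0.045697216), [48.91232681274414, 157.99606323242188]) 35.1
handle_grip []
clamp_pivot [(0.59, array([323.,   7.]))]
clamp_foot []
jig []
```

View pics/v7.png

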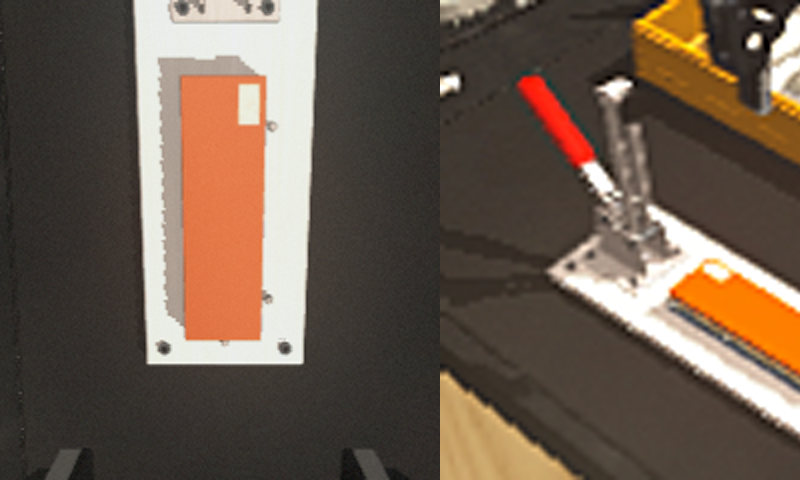

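```bash
cat >> h.py <<'E'
J0=np.array([.4645,.0134]); JT=.043
def jw(y,z,x=0): return np.array([*(J0+x*np.array([np.cos(JT),np.sin(JT)])+y*np.array([-np.sin(JT),np.cos(JT)])),z])
def grip(th,l=.1,dz=0): return jw(.160+l*np.cos(th)-.0085*np.sin(th),.058+l*np.sin(th)+.0085*np.cos(th)+dz)
E
python3 - <<'E'
from h import *
r.set_gripper(0.); Rt=rot(JT)
p=r.get_state()['tool_pos']; r.move_l([p[0],p[1],.29],speed=.2)
g=grip(.73); print(g)
r.move_l([g[0],g[1],.29],speed=.2,orientation=Rt); r.move_l([g[0],g[1],.19],speed=.15); r.pause(.2)
print(r.get_state()['contact_force'])
print(r.move_l([g[0],g[1],.09],speed=.03,threshold=1.5)); s=r.get_state(); print(s['tool_pos'],s['contact_force'],s['time_s'])
im,d,cal=shot('scene','s3'); wi,_,_=shot('wrist','w3')
cv2.imwrite('pics/v8.png',np.hstack([cv2.resize(im[130:230,215:335,::-1],(480,400),interpolation=cv2.INTER_CUBIC),cv2.resize(wi[:,:,::-1],(320,200)).repeat(1,0) if 0 else cv2.copyMakeBorder(cv2.resize(wi[:,:,::-1],(320,200)),0,200,0,0,0)]))
E
```

```text
[0.45466252 0.24203751 0.13102095]
[ 0.29051182 -0.04089109 -0.13893968]
True
[0.45389941 0.24173769 0.11524619] [-0.10155991 -0.14600101  0.55475779] 40.9833
```

View pics/v8.png

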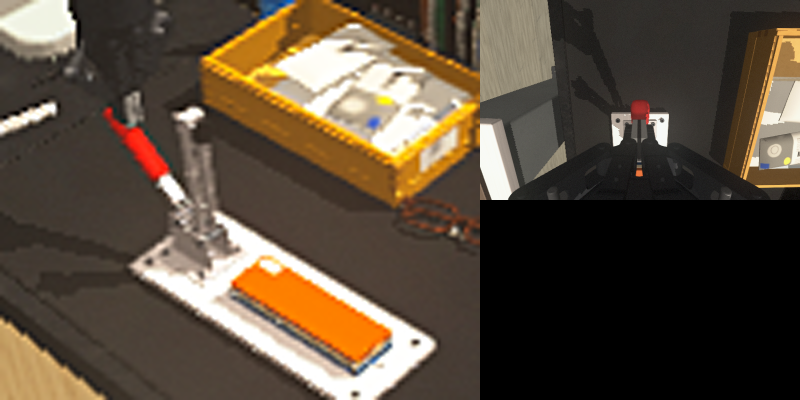

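```bash
python3 - <<'E'
from h import *
for th in np.linspace(.66,.08,9):
    r.move_l(grip(th,dz=-.016),speed=.06)
    f=np.array(r.get_state()['contact_force']); print(round(th,2),f.round(1))
    if np.abs(f).max()>30: break
print(r.move_l(grip(-.08,dz=-.018),speed=.02,threshold=15),r.get_state()['tool_pos'],np.round(r.get_state()['contact_force'],1))
p=r.get_state()['tool_pos']; r.move_l([p[0],p[1]+.01,.2],speed=.15); r.pause(.3)
print(r.get_state()['time_s'],r.get_state()['contact_force'])
im,d,cal=shot('scene','s4'); im2,d2,c2=shot('wrist','w4')
cv2.imwrite('pics/v9.png',np.hstack([cv2.resize(im[130:230,215:335,::-1],(480,400),interpolation=cv2.INTER_CUBIC),cv2.copyMakeBorder(cv2.resize(im2[:,:,::-1],(320,200)),0,200,0,0,0)]))
E
```

```text
0.66 [-0.2 -0.2  0.6]
0.59 [ 0.3  0.3 -0.3]
0.52 [-0.2  0.  -0.5]
0.44 [ 0.3 -0.5  0.1]
0.37 [-0.5 -0.3 -0.1]
0.3 [-0.3 -0.2  0.8]
0.22 [ 0.3  0.3 -1. ]
0.15 [-0.2  0.3  0.1]
0.08 [-0.6 -0.1  1. ]
True [0.45349077 0.27327347 0.0447654 ] [-2.  -1.   4.9]
45.7667 [-1.24747986  0.28886853  0.30629781]
```

View pics/v9.png

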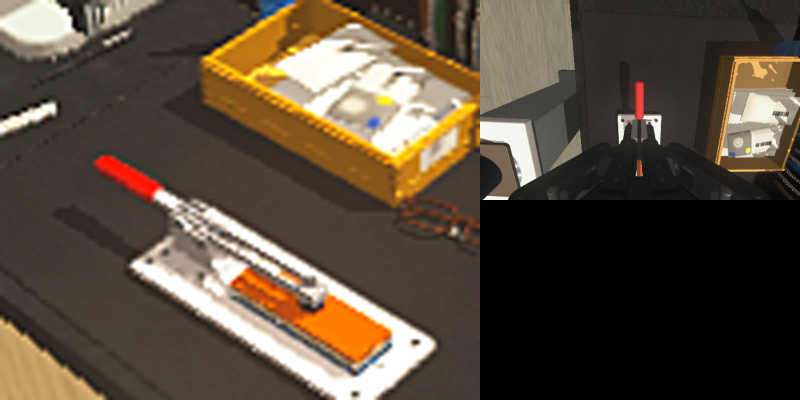

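```bash
python3 - <<'E'
from h import *
im,d,cal=shot('wrist'); h=cv2.cvtColor(im,cv2.COLOR_RGB2HSV)
m=((h[...,0]<6)|(h[...,0]>174))&(h[...,1]>150)&(d>.05); k=np.argwhere(m)[:,::-1]
w=world(cal,k,d[m]); w=w[(abs(w[:,0]-.455)<.012)&(w[:,1]>.2)&(w[:,2]>.04)]; print(len(w),w.min(0),w.max(0))
top=np.array([[np.mean(w[(w[:,1]>=y)&(w[:,1]<y+.01),1]),np.median(w[(w[:,1]>=y)&(w[:,1]<y+.01),2])] for y in np.arange(.22,.30,.01) if ((w[:,1]>=y)&(w[:,1]<y+.01)).sum()>5])
print(top.round(4),'slope',np.polyfit(*top.T,1))
E
```

```text
1352 [0.44379745 0.2168996  0.05489744] [0.46486219 0.29938104 0.305035  ]
[[0.2249 0.0664]
 [0.2351 0.0662]
 [0.2452 0.066 ]
 [0.2552 0.0661]
 [0.265  0.0659]
 [0.2751 0.0659]
 [0.2851 0.0656]
 [0.2949 0.0646]] slope [-0.01927492  0.07085697]
```

```bash
python3 - <<'E'
from h import *
r.job_done(); print(r.get_state()['time_s'])
E
```

```text
the job is handed in; nothing more can be done
the job is handed in; nothing more can be done
```

The pile is laid up on the jig in order (blue, ivory, amber), the clamp is shut on it, and the job was handed in at about 46 s of the 72 s allowed. No verdict comes back from the hand-in.

- **Ivory on blue:** after release, ivory's measured centre was about 0.4 mm from blue's and its angle matched to within about 0.01 rad. From above it hid blue completely.
- **Amber on ivory:** after release, the measured centre was about 1 mm from ivory's and the angle differed by under 0.005 rad. The oblique view showed the edges flush.
- **Clamp:** I pushed the handle down along its arc until it met its stop (about 5 N read there). Depth readings put the red grip's upper face level at z = 0.066 m, with a slope of about 0.02 rad or less, so it is fully down. In the picture the foot stands on the amber sheet, but I could not measure how hard it presses.
- **Bystanders:** the arm went nowhere near the spectacles or the tape roll. The spectacles' visible edge looks unchanged in the last picture. I did not look at the tape roll again.

Some readings disagreed:
- **Fingertips:** they stand 16–26 mm behind the TCP, depending on the opening, so I set the grasp height by touching the bench.
- **Colour masks:** the automatic mask for ivory on the white bed was unreliable. I used its corners from the picture instead.
- **After clamping:** I checked the pile's alignment only by eye, in the scene picture. It looked unmoved.

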